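# Sort the leftover wardrobe fittings into the cabinet trays

## Robot

A 6-joint arm with a two-finger parallel gripper is mounted at the origin on the work surface. World frame = base frame: x ahead of the robot, y to its left, z up, the work surface at z = 0. Lengths are in mm, angles in rad, forces in N, time in s.
With the tool pointing down it reaches from about 300 to 775 mm from the base axis. Payload 14.6 kg.
Tool frame: the origin (TCP) lies midway between the tips of the shut fingers; the grasp point (between the pads) lies 19 mm behind it; z points along the fingers, y is the line along which they close (so a half turn about z gives the same grasp; the last joint's range is limited). The gripper opens to 94 mm and grips with 3 to 60 N. Pads are 16 mm wide; open, the fingers measure 119 mm over their backs; the gripper's body (75 mm by 177 mm) begins 78 mm behind the grasp point.
Start: joints at [-1.405, 0.3, 1.521, -0, 1.321, -0.067], TCP at [126.88, -535.155, 205.446] pointing down, gripper open.
Joint ranges: [-3.03, 3.03], [-0.79, 2.21], [0.23, 2.52], [-1.04, 4.18], [0, 3.07], [-2.55, 2.55]. Speed limits (rad/s): [2.22, 2.22, 2.57, 3.14, 3.14, 3.14].

## Interface

Orientations are given as [roll, pitch, yaw] about the fixed x, y, z axes, in that order (R = Rz(yaw) Ry(pitch) Rx(roll)).
In Python, from cell import manip gives the robot as it stands.
- The arm moves only by the shell command python3 -m creep 'ROWS' [OPENING] [FORCE]. ROWS is text: rows parted by semicolons, each of 6 numbers parted by spaces: the shift along the tool's x, y, z normalised to -1 to 1, where 1 is 4 cm, then the turn, a rotation vector about the tool's x, y, z normalised to -1 to 1, where 1 is pi rad. In form: dx dy dz ax ay az; .... A call has 1 to 20 rows; each row shifts and turns the commanded pose from where the row before left it, along the tool's axes as they then stand; what a row does not reach is not made up. A row lasts 1/8 s, in which the tool goes at most 62.5 mm and 10.7 degrees, less where a joint would pass 70% of its speed; a pose out of reach is approached as far as the arm can. A call with a number of a shift or a turn outside -1 to 1 is refused whole. A call with a gripper value outside its range is refused whole. OPENING is the closure, from 0 (fully open) to 1 (shut), set as the call begins (- or left out, the last holds). The fingers move at their own pace and stop on an object; FORCE is the grip in N (left out, the last holds). Time passes only in rows, so rows that do not move let the fingers close. It gives the time, the measured TCP pose, the force, the opening and the grip force at its end, in the units of the state.
- manip.read_state(): the state, without advancing time (a new reading comes with each control period).
- manip.camera(name): name is "scene" or "top" or "wrist"; returns a dict with "color" (400x640x3 uint8, red, green, blue), "range_z" (400x640 float32, mm along the optical axis (not along the pixel's ray), 0 where there is no reading), "camera_matrix" (3x3 intrinsics, pixels), "k1" (the pictures are not rectified: a ray, as slopes to the right and down, at radius r is drawn at 1 + k1 r^2 times it, then the intrinsics apply), "T" (4x4, takes a point from camera to world coordinates). Camera axes: x right, y down, z forward; pixel columns grow to the right and rows downward; lengths in mm; the calibration is good to about 2 mm. A picture is of the moment at which its call begins.
- manip.sign_off(): hands the job in; it is judged then, once.
The state is a dict: "clock": time; "joints": joint angles; "qd": joint speeds; "effort": joint torques, N m; "eef_pos": TCP position; "eef_rot": TCP orientation; "wrist_force": force on the tool from outside, world axes, zero at the start; "moment": the same for the moment, N m; "finger_gap": finger opening in mm; "finger_force": force on a finger pad.
Only numpy, scipy, OpenCV 4.12 (cv2) and the standard library are available. Lean on these libraries where they do the work, as an engineer would, in place of code of your own. Each camera call takes 0.05 s, during which the arm holds its last target. There are 200 camera calls.

## Task

Clear up after fitting the sliding door: put the two furniture feet in the green tray, the door roller in the orange tray, and the adjustable spanner and the blue bit holder in the grey tray. Set each thing down on the tray floor, not dropped in and not on top of another, lying as it lies now (feet stud up, bits up). Leave the tape roll and the screw jar standing where they are.

Things in the scene. Friction and masses are not known exactly. Their poses are not given: they have to be found in the camera images.
- spanner: Silver steel adjustable spanner, about 136 mm long, lying flat, 110 g. Origin: on its underside in the middle of the handle's width, close to the balance point; +x along the handle to the jaws, z up. The handle is 14 mm wide (y) and 9 mm thick and runs from x = -72 mm to +16 mm; beyond that the head, 11 mm thick and up to 42 mm wide, reaches x = +64 mm. Grip it across the handle at the origin.
- bit_holder: Blue silicone bit holder, a firm block 72 mm long (x) by 26 mm wide (y) by 20 mm tall, with a row of six steel bits standing up along its middle to 38 mm above the table; 80 g. Origin: centre of its underside, z up. Grip it across its width.
- white_foot: White nylon furniture foot standing on its base: a round disc 40 mm in diameter and 13 mm tall, tapering above to 26 mm at 19 mm height, with a steel threaded stud (8 mm) upright on top to 44 mm; 35 g. Origin: centre of its underside, z up along the stud.
- black_foot: Black nylon furniture foot standing on its base: a square pad 42 x 42 mm and 15 mm tall, a smaller 28 mm square above it to 19 mm, with a steel threaded stud (8 mm) upright on top to 44 mm; 45 g. Origin: centre of its underside, sides along x and y, z up along the stud.
- door_roller: Bottom roller of a sliding door: a bright metal channel 64 mm long (x), 22 mm wide (y) and 22 mm tall lying on its flat back, with a black wheel between its cheeks that rises to 34 mm and a brass adjusting screw; 70 g. Origin: centre of its underside, z up. Grip it across its width.
- tool_tray: Moulded open plastic tray, grey, 160 mm along its x by 180 mm along its y by 30 mm tall, walls and floor 3 mm thick, clear space inside 154 x 174 mm, with a small pull tab and a blank white label on the long side that faces the robot. It does not shift. Origin: centre of its underside (the inner floor is 3 mm higher); z up. Home of the spanner and the bit holder.
- feet_tray: Moulded open plastic tray, green, 160 mm along its x by 180 mm along its y by 30 mm tall, walls and floor 3 mm thick, clear space inside 154 x 174 mm, with a small pull tab and a blank white label on the long side that faces the robot. It does not shift. Origin: centre of its underside (the inner floor is 3 mm higher); z up. Home of the two furniture feet.
- door_tray: Moulded open plastic tray, orange, 160 mm along its x by 180 mm along its y by 30 mm tall, walls and floor 3 mm thick, clear space inside 154 x 174 mm, with a small pull tab and a blank white label on the long side that faces the robot. It does not shift. Origin: centre of its underside (the inner floor is 3 mm higher); z up. Home of the door roller.
- tape_roll: Roll of yellow adhesive tape lying flat, 60 mm in diameter, 19 mm tall. Origin: centre of its underside. To be left alone.
- screw_jar: Small round glass jar of brass screws with a red lid, 52 mm in diameter, 55 mm tall. Origin: centre of its underside. To be left alone.
There are look-alikes about, which are no part of the job. What is shaped like the spanner but red is not meant. Leave any purple or turquoise look-alike of the black_foot alone.

How it is judged (in metres and radians):
At the end, for the whole second after the job is handed in: Feet in the green tray, roller in the orange, spanner and bit holder in the grey: origins within 72 mm (tray x) and 82 mm (tray y) of the tray centre, under 8 mm above its underside, upright within 0.12 rad, at rest; tape roll and jar upright, within 20 mm of their start (x of spanner in the frame of tool_tray between -0.072 and 0.072 m and y of spanner in the frame of tool_tray between -0.082 and 0.082 m and z of spanner in the frame of tool_tray between -0.002 and 0.008 m and angle between each of spanner, bit_holder, white_foot, black_foot, door_roller's own z axis and vertical below 0.12 rad and linear speed of each of spanner, bit_holder, white_foot, black_foot, door_roller below 0.02 m/s and angular speed of each of spanner, bit_holder, white_foot, black_foot, door_roller below 0.3 rad/s and x of bit_holder in the frame of tool_tray between -0.072 and 0.072 m and y of bit_holder in the frame of tool_tray between -0.082 and 0.082 m and z of bit_holder in the frame of tool_tray between -0.002 and 0.008 m and x of white_foot in the frame of feet_tray between -0.072 and 0.072 m and y of white_foot in the frame of feet_tray between -0.082 and 0.082 m and z of white_foot in the frame of feet_tray between -0.002 and 0.008 m and x of black_foot in the frame of feet_tray between -0.072 and 0.072 m and y of black_foot in the frame of feet_tray between -0.082 and 0.082 m and z of black_foot in the frame of feet_tray between -0.002 and 0.008 m and x of door_roller in the frame of door_tray between -0.072 and 0.072 m and y of door_roller in the frame of door_tray between -0.082 and 0.082 m and z of door_roller in the frame of door_tray between -0.002 and 0.008 m and distance of each of tape_roll, screw_jar from where it was at the start of the episode below 0.02 m and angle between each of tape_roll, screw_jar's own z axis and vertical below 0.2 rad); the robot touches nothing.
It fails at once if a thing is dropped or thrown (faster than 0.8 m/s out of the fingers: a fall of over 30 mm) ((linear speed of spanner above 0.8 m/s and contact force between the fingers and spanner below 0.05 N) or (linear speed of bit_holder above 0.8 m/s and contact force between the fingers and bit_holder below 0.05 N) or (linear speed of white_foot above 0.8 m/s and contact force between the fingers and white_foot below 0.05 N) or (linear speed of black_foot above 0.8 m/s and contact force between the fingers and black_foot below 0.05 N) or (linear speed of door_roller above 0.8 m/s and contact force between the fingers and door_roller below 0.05 N)).
It fails at once if the tape roll is shoved or knocked over (distance of tape_roll from where it was at the start of the episode above 0.02 m or angle between tape_roll's own z axis and vertical above 0.5 rad).
It fails at once if the screw jar is shoved or knocked over (distance of screw_jar from where it was at the start of the episode above 0.02 m or angle between screw_jar's own z axis and vertical above 0.5 rad).
It also fails if it takes over 120 s, if anything falls off the work surface, if the arm or the gripper's body presses on something with over 40 N, if the wrist force passes 120 N, or if a joint passes its speed limit or range.

## Working session

There is one attempt and no reset: what is moved stays moved. The work goes in short steps, Python scripts to look and compute and a shell command to move; the robot and the scene stay as the last step left them, time stands still between calls to the robot, and variables do not carry over. Pictures are saved under pics/ and viewed, at most 14 in all, crops included, and the job is handed in when it is done.

```bash
mkdir -p pics; ls; python3 - <<'E'
from cell import manip
import cv2
print(manip.read_state())
for n in("top","scene"):
    c=manip.camera(n);cv2.imwrite(f"pics/{n}0.png",c["color"][:,:,::-1]);print(n,c["camera_matrix"],c["k1"],c["T"])
E
```

```text
pics
{'clock': 0.0, 'joints': array([-1.40460536e+00,  3.00493040e-01,  1.52159733e+00, -9.96177434e-06,
        1.32071473e+00, -6.65899384e-02]), 'qd': array([-8.93347736e-04,  7.14571305e-05, -9.29954998e-04,  1.94965534e-04,
        9.38470420e-04,  5.20459186e-04]), 'effort': array([ 1.81740354e-03, -5.31806874e+01, -3.52732480e+01,  7.09049497e-02,
        2.44153087e-02, -1.02508207e-04]), 'eef_pos': array([ 126.83084168, -534.89442427,  204.86742937]), 'eef_rot': array([-3.14038225e+00, -7.10498241e-05,  2.32783334e-01]), 'wrist_force': array([-0.05890467,  0.27914678,  0.05401935]), 'moment': array([-0.00321333,  0.00886882, -0.00775628]), 'finger_force': 0.0, 'finger_gap': 93.73098648508396}
top [[402.97719424   0.         318.46601816]
 [  0.         402.97719424 199.4233215 ]
 [  0.           0.           1.        ]] -0.026767743151966467 [[-4.93271077e-03 -9.81791345e-01  1.89898457e-01  3.20419108e+02]
 [-9.99974174e-01  3.85029627e-03 -6.06848439e-03 -7.62418213e+01]
 [ 5.22682012e-03 -1.89923487e-01 -9.81784981e-01  1.00283457e+03]
 [ 0.00000000e+00  0.00000000e+00  0.00000000e+00  1.00000000e+00]]
scene [[464.85433041   0.         320.10688473]
 [  0.         464.85433041 202.41560006]
 [  0.           0.           1.        ]] 0.010622911928427549 [[ 2.69001482e-01  7.73734202e-01 -5.73562191e-01  1.14851292e+03]
 [ 9.63121268e-01 -2.19787564e-01  1.55212276e-01 -2.50161963e+02]
 [-5.96879019e-03 -5.94162277e-01 -8.04323046e-01  9.41955895e+02]
 [ 0.00000000e+00  0.00000000e+00  0.00000000e+00  1.00000000e+00]]
```

View pics/top0.png

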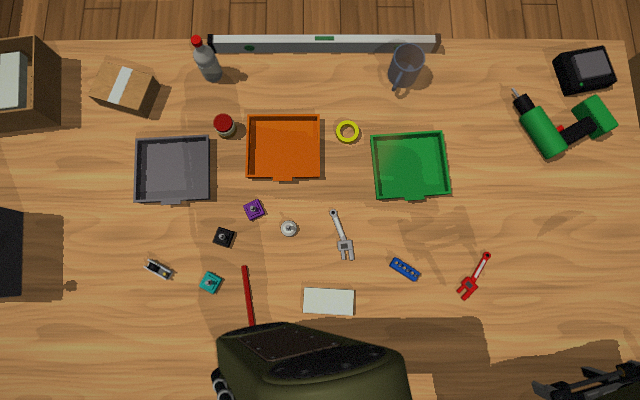

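View pics/scene0.png

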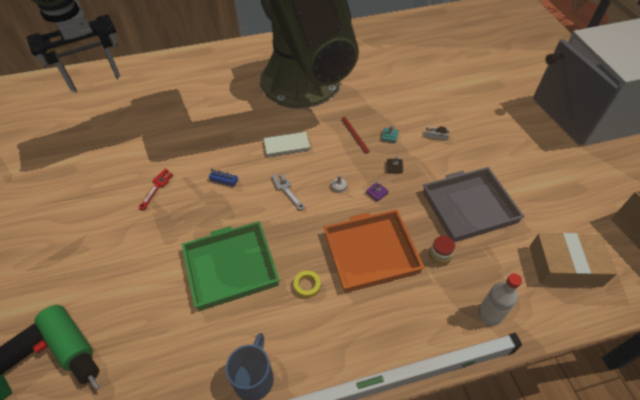

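Top view: the trays are grey (172,170), orange (284,148) and green (410,165). The tape is at (347,131) and the jar at (224,126).

Candidates and lures:
- **Black foot:** black (223,237), not the purple one (254,209) or the turquoise one (210,283).
- **White foot:** (288,228).
- **Spanner:** silver (342,235), not the red one (474,275).
- **Bit holder:** (404,268).
- **Roller:** (158,268).

Next I'll measure these from the height map and check them in one close crop.

```bash
cat > h.py <<'E'
from cell import manip
import cv2, numpy as np
def rays(c):
    h,w=c["range_z"].shape; K=c["camera_matrix"]
    u,v=np.meshgrid(np.arange(w),np.arange(h))
    xd=(u-K[0,2])/K[0,0]; yd=(v-K[1,2])/K[1,1]; x,y=xd,yd
    for _ in range(6):
        s=1+c["k1"]*(x*x+y*y); x,y=xd/s,yd/s
    return np.dstack([x,y,np.ones_like(x)])
def cloud(c):
    return (rays(c)*c["range_z"][...,None])@c["T"][:3,:3].T+c["T"][:3,3]
def onplane(c,z):
    d=rays(c)@c["T"][:3,:3].T; o=c["T"][:3,3]
    return o+d*((z-o[2])/d[...,2])[...,None]
E
python3 - <<'E'
from h import *
c=manip.camera("top");P=cloud(c);im=c["color"]
cv2.imwrite("pics/crop1.png",cv2.resize(im[195:300,130:450,::-1],None,fx=2.5,fy=2.5,interpolation=cv2.INTER_CUBIC))
H=P[...,2]
print("table z",np.median(H[200:300,370:385]),H[200:300,370:385].std())
S=dict(white=(288,228,20),black=(223,237,16),roller=(158,268,22),spanner=(342,235,30),bits=(404,268,22),purple=(254,209,16),turq=(210,283,16),tape=(347,131,18),jar=(224,126,18),grey=(172,170,50),orange=(284,148,50),green=(410,165,50),red=(474,275,32),white_box=(328,301,30),pencil=(248,295,32))
for n,(u,v,r) in S.items():
    m=(H>6); b=np.zeros_like(m);b[v-r:v+r,u-r:u+r]=1
    k,l,s,ce=cv2.connectedComponentsWithStats((m&b).astype(np.uint8))
    i=1+np.argmax(s[1:,4]); q=P[l==i]
    R=cv2.minAreaRect(q[:,:2].astype(np.float32))
    print(n,"px",ce[i].round(1),s[i,4],"mean",q.mean(0).round(1),"zmax",np.percentile(q[:,2],98).round(1),"rect",np.round(R[0],1),np.round(R[1],1),round(R[2],1))
E
```

```text
table z -0.5903875085833192 63.3602687370665
white px [288.4 228.1] 202 mean [438.2  -8.6  28.3] zmax 45.0 rect [385.7 -29.3] [156.2  38.3] 21.9
black px [222.9 237. ] 298 mean [418.1 151.4  20.7] zmax 44.2 rect [383.1  45.8] [271.2  41.6] 71.5
roller px [157.7 269.4] 241 mean [339.9 300.7  33.7] zmax 34.2 rect [322.  134.1] [418.5  43. ] 83.7
spanner px [342.2 238.2] 400 mean [ 414.6 -140.    14.4] zmax 13.5 rect [ 397.3 -132.9] [ 79.1 173.8] 78.1
bits px [404.5 269.2] 343 mean [ 338.3 -287.4   26.4] zmax 38.3 rect [ 342.8 -201. ] [247.4  55.7] 87.5
purple px [253.4 209.4] 286 mean [486.5  78.9  17.4] zmax 43.2 rect [488.   80.4] [42.6 42.2] 26.3
turq px [209.6 282.5] 324 mean [309.2 176.8  29.4] zmax 44.9 rect [302.2  66.5] [282.8  53.5] 86.6
tape px [347.  131.3] 293 mean [ 684.9 -155.9   30.7] zmax 23.5 rect [ 519.1 -133. ] [ 58.1 409.1] 82.1
jar px [224.3 125.6] 451 mean [694.5 152.8  47.4] zmax 58.4 rect [514.9  57.1] [468.8  51.7] 28.1
grey px [166.1 167.4] 1304 mean [592.2 298.4  31.9] zmax 33.7 rect [530.9 138.6] [556.7 228.1] 67.9
orange px [280.5 142.6] 1115 mean [655.9  12.8  31.1] zmax 33.3 rect [527.5   9.2] [185.8 413.3] 89.7
green px [414.2 162.6] 1157 mean [ 602.3 -322.8   31.9] zmax 32.9 rect [ 540.3 -215.2] [231.7 465.8] 31.3
red px [472.9 278.4] 404 mean [ 315.5 -456.    14. ] zmax 13.4 rect [ 299.5 -297.6] [103.1 432.7] 8.0
white_box px [328.1 301.1] 1308 mean [ 264.6 -103.9   16.8] zmax 19.1 rect [ 276.4 -104.8] [120.1  84.2] 86.4
pencil px [252.7 303.5] 342 mean [266.4  68.8  73.9] zmax 251.6 rect [268.9  26.7] [185.6 136.4] 80.3
```

View pics/crop1.png

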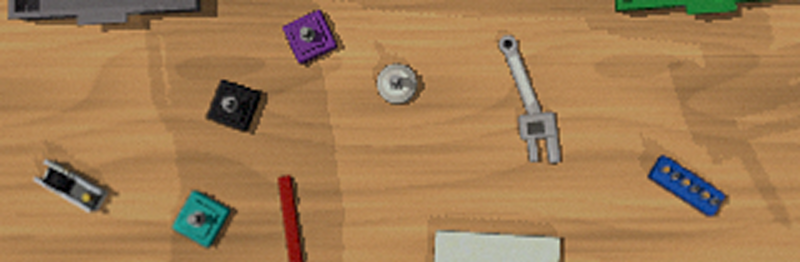

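The crop confirms the choice: black foot at crop (236,105), white foot (399,84), silver spanner (530,100) with its jaws pointing down the image, blue holder (687,185), roller (72,185). The zero-range pixels spoiled some of the rectangles, so I'll filter them out and use height bands.

```bash
cat > meas.py <<'E'
from h import *
c=manip.camera("top");P=cloud(c);H=P[...,2]
valid=(c["range_z"]>0)
S=dict(white=(288,228,20,6,20),black=(223,237,16,6,20),roller=(158,268,22,6,40),spanner=(342,235,30,5,20),handle=(337,225,17,5,20),bits=(404,268,22,8,24),purple=(254,209,16,6,20),turq=(210,283,16,6,20),tape=(347,131,18,8,40),jar=(224,126,18,45,70),grey=(172,170,46,22,40),orange=(284,148,42,22,40),green=(410,165,46,22,40))
for n,(u,v,r,a,bb) in S.items():
    m=valid&(H>a)&(H<bb); b=np.zeros_like(m);b[v-r:v+r,u-r:u+r]=1
    if n=="handle": b[233:]=0
    k,l,s,ce=cv2.connectedComponentsWithStats((m&b).astype(np.uint8))
    i=1+np.argmax(s[1:,4]); q=P[l==i]
    R=cv2.minAreaRect(q[:,:2].astype(np.float32))
    print(n,s[i,4],"mean",q.mean(0).round(1),"rect",np.round(R[0],1),np.round(R[1],1),round(R[2],1))
    if n in("spanner","handle","bits","roller"):
        e=np.linalg.svd(q[:,:2]-q[:,:2].mean(0),full_matrices=0)[2][0]; print("   axis deg",np.degrees(np.arctan2(e[1],e[0])).round(1))
E
python3 meas.py
```

```text
white 163 mean [439.7  -8.   16. ] rect [439.3  -8. ] [36.7 37. ] 1.7
black 242 mean [418.5 152.1  15. ] rect [419.3 154.2] [43.  41.6] 71.7
roller 240 mean [340.2 305.5  21.4] rect [340.3 308.6] [66.6 24.2] 60.5
   axis deg -120.3
spanner 421 mean [ 416.4 -139.9    9.4] rect [ 425.5 -140.4] [133.6  36.6] 12.2
   axis deg -161.3
handle 143 mean [ 458.9 -125.8    8.6] rect [ 458.  -125.5] [63.8 16.9] 18.5
   axis deg -159.4
bits 293 mean [ 338.4 -288.7   18.7] rect [ 338.8 -290. ] [72.3 26.4] 56.5
   axis deg -123.9
purple 231 mean [486.8  79.1  15.2] rect [487.8  80.1] [41.3 41.8] 25.6
turq 258 mean [309.2 179.7  15. ] rect [309.3 182.1] [43.  42.7] 61.2
tape 281 mean [ 689.9 -156.6   17.4] rect [ 690.9 -157.1] [58.7 59. ] 12.9
jar 296 mean [700.3 156.4  54.3] rect [701.6 156.5] [46.1 48. ] 59.1
grey 914 mean [584.8 293.4  29.2] rect [587.  287.6] [178.5 188. ] 3.3
orange 805 mean [651.1   8.6  29.3] rect [645.9   8.4] [185.7 176.3] 89.8
green 879 mean [ 594.5 -317.4   28.9] rect [ 595.5 -313.3] [177.4 188.2] 4.3
```

Sizes all match. I'll make a small planner that converts a target into tool-axis units, and start with the bit holder.

```bash
cat > plan.py <<'E'
import sys
from h import *
from scipy.spatial.transform import Rotation as R
# chain of targets "x y z yawdeg": per leg, shift in tool axes (units of 40 mm) made at the present yaw, then the turn
s=manip.read_state(); p=s["eef_pos"]; r=R.from_euler("xyz",s["eef_rot"])
print("t",round(s["clock"],1),"pos",p.round(1),"yaw",np.degrees(s["eef_rot"]).round(1),"gap",round(s["finger_gap"],1),"F",round(s["finger_force"],1),"wf",s["wrist_force"].round(1))
for a in sys.argv[1:]:
    x,y,z,yaw=map(float,a.split()); t=np.array([x,y,z])
    d=r.inv().apply(t-p)/40; r2=R.from_euler("xyz",[np.pi,0,np.radians(yaw)]); w=(r.inv()*r2).as_rotvec()/np.pi
    n=max(1,int(np.ceil(np.linalg.norm(d)/1))); m=int(np.ceil(np.linalg.norm(w)/.055)) 
    print("shift",d.round(3),f"= {n} x",(d/n).round(3),"| turn",w.round(4),f"= {m} x",(w/max(m,1)).round(4)); p,r=t,r2
E
python3 plan.py "339 -290 120 56.3" "339 -290 4 56.3" "339 -290 130 56.3" "560 287 130 90" "560 287 8 90"
```

```text
t 0.2 pos [ 126.9 -535.   205.1] yaw [-180.    -0.    13.3] gap 93.9 F 0.0 wf [-0.  -1.   0.1]
shift [ 6.573 -4.735  2.132] = 9 x [ 0.73  -0.526  0.237] | turn [-2.000e-04 -1.000e-04 -2.387e-01] = 5 x [-0.     -0.     -0.0477]
shift [ 0.  -0.   2.9] = 3 x [ 0.    -0.     0.967] | turn [0. 0. 0.] = 0 x [0. 0. 0.]
shift [ 0.    0.   -3.15] = 4 x [ 0.     0.    -0.788] | turn [0. 0. 0.] = 0 x [0. 0. 0.]
shift [15.066 -3.407 -0.   ] = 16 x [ 0.942 -0.213 -0.   ] | turn [ 0.      0.     -0.1872] = 4 x [ 0.      0.     -0.0468]
shift [ 0.   -0.    3.05] = 4 x [ 0.    -0.     0.762] | turn [0. 0. 0.] = 0 x [0. 0. 0.]
```

```bash
python3 -m creep '0.73 -0.526 0.237 0 0 0;0.73 -0.526 0.237 0 0 0;0.73 -0.526 0.237 0 0 0;0.73 -0.526 0.237 0 0 0;0.73 -0.526 0.237 0 0 0;0.73 -0.526 0.237 0 0 0;0.73 -0.526 0.237 0 0 0;0.73 -0.526 0.237 0 0 0;0.73 -0.526 0.237 0 0 0;0 0 0 0 0 -0.0477;0 0 0 0 0 -0.0477;0 0 0 0 0 -0.0477;0 0 0 0 0 -0.0477;0 0 0 0 0 -0.0477;0 0 0 0 0 0' 0.35 20
python3 plan.py "339 -290 120 56.3" "339 -290 4 56.3"
python3 - <<'E'
from h import *
c=manip.camera("wrist");cv2.imwrite("pics/w1.png",c["color"][:,:,::-1])
P=onplane(c,20);m=cv2.inRange(cv2.cvtColor(c["color"],cv2.COLOR_RGB2HSV),(100,120,40),(125,255,255))
k,l,s,ce=cv2.connectedComponentsWithStats(m);i=1+np.argmax(s[1:,4]);q=P[l==i]
print(ce[i],s[i],cv2.minAreaRect(q[:,:2].astype(np.float32)))
E
```

```text
clock: 2.08
eef_pos: [338.9, -290.2, 120.1]
eef_rot: [-3.141, -0.0, 0.981]
wrist_force: [0.4, 0.7, -0.2]
finger_gap: 60.9
finger_force: 0.0
t 2.1 pos [ 338.9 -290.2  120.1] yaw [-180.    -0.    56.2] gap 60.9 F 0.0 wf [ 0.4  0.7 -0.2]
shift [ 0.007 -0.     0.002] = 1 x [ 0.007 -0.     0.002] | turn [-0.     -0.     -0.0005] = 1 x [-0.     -0.     -0.0005]
shift [ 0.  -0.   2.9] = 3 x [ 0.    -0.     0.967] | turn [0. 0. 0.] = 0 x [0. 0. 0.]
[324.73007368 188.57669123] [ 312  155   26   71 1493] ((338.4271545410156, -289.39813232421875), (70.86556243896484, 24.495872497558594), 56.840721130371094)
```

View pics/w1.png

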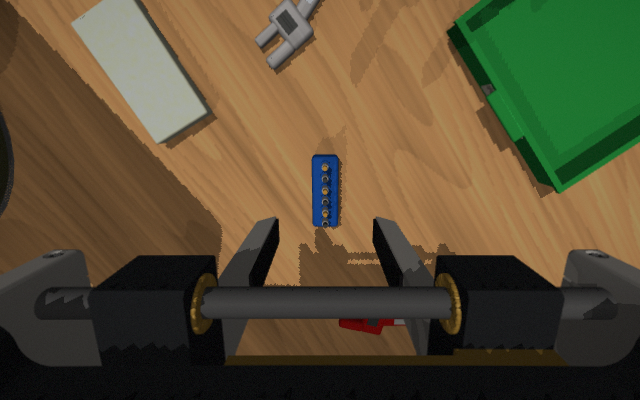

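The wrist view shows the holder at (325,190), centred and parallel between the fingers, and it measures (338.4,-289.4), which agrees. Descending and gripping.

```bash
python3 -m creep '0 0 0.8 0 0 0;0 0 0.8 0 0 0;0 0 0.7 0 0 0;0 0 0.4 0 0 0;0 0 0.17 0 0 0;0 0 0 0 0 0' - 20
python3 -m creep '0 0 0 0 0 0;0 0 0 0 0 0;0 0 0 0 0 0;0 0 0 0 0 0;0 0 0 0 0 0' 1 20
python3 -m creep '0 0 -0.15 0 0 0;0 0 -0.4 0 0 0;0 0 -0.8 0 0 0;0 0 -0.8 0 0 0;0 0 -0.8 0 0 0;0 0 0 0 0 0'
python3 plan.py "560 287 130 90" "560 287 8 90"
```

```text
clock: 2.88
eef_pos: [338.9, -290.3, 5.4]
eef_rot: [-3.141, -0.0, 0.981]
wrist_force: [0.3, -0.7, -0.6]
finger_gap: 61.3
finger_force: 0.0
clock: 3.5
eef_pos: [338.9, -290.3, 5.5]
eef_rot: [3.141, 0.0, 0.982]
wrist_force: [-0.3, 0.6, 2.4]
finger_gap: 26.1
finger_force: 20.0
clock: 4.25
eef_pos: [339.6, -290.9, 125.3]
eef_rot: [3.138, 0.001, 0.982]
wrist_force: [1.3, -0.8, -1.3]
finger_gap: 25.6
finger_force: 20.0
t 4.2 pos [ 339.6 -290.9  125.3] yaw [179.8   0.   56.3] gap 25.6 F 20.0 wf [ 1.3 -0.8 -1.3]
shift [15.076 -3.441 -0.143] = 16 x [ 0.942 -0.215 -0.009] | turn [ 0.0012  0.0006 -0.1874] = 4 x [ 0.0003  0.0002 -0.0469]
shift [ 0.   -0.    3.05] = 4 x [ 0.    -0.     0.762] | turn [0. 0. 0.] = 0 x [0. 0. 0.]
```

```bash
python3 -m creep '0.942 -0.215 0 0 0 0;0.942 -0.215 0 0 0 0;0.942 -0.215 0 0 0 0;0.942 -0.215 0 0 0 0;0.942 -0.215 0 0 0 0;0.942 -0.215 0 0 0 0;0.942 -0.215 0 0 0 0;0.942 -0.215 0 0 0 0;0.942 -0.215 0 0 0 0;0.942 -0.215 0 0 0 0;0.942 -0.215 0 0 0 0;0.942 -0.215 0 0 0 0;0.942 -0.215 0 0 0 0;0.942 -0.215 0 0 0 0;0.942 -0.215 0 0 0 0;0.942 -0.215 0 0 0 0;0 0 0 0 0 -0.0469;0 0 0 0 0 -0.0469;0 0 0 0 0 -0.0469;0 0 0 0 0 -0.0469'
python3 -m creep '0 0 0 0 0 0;0 0 0 0 0 0'
python3 plan.py "560 287 9.5 90"
python3 - <<'E'
from h import *
c=manip.camera("top");cv2.imwrite("pics/t2.png",cv2.resize(c["color"][90:310,120:460,::-1],None,fx=2.3,fy=2.3))
E
```

```text
clock: 6.75
eef_pos: [558.7, 287.3, 121.5]
eef_rot: [-3.139, 0.001, 1.576]
wrist_force: [-0.5, -0.3, -1.3]
finger_gap: 25.6
finger_force: 20.0
clock: 7.0
eef_pos: [559.0, 287.4, 122.5]
eef_rot: [-3.141, 0.0, 1.568]
wrist_force: [0.2, 0.2, -0.8]
finger_gap: 25.9
finger_force: 20.0
t 7.0 pos [559.  287.4 122.5] yaw [-179.9    0.    89.8] gap 25.9 F 20.0 wf [ 0.2  0.2 -0.8]
shift [-0.009  0.027  2.825] = 3 x [-0.003  0.009  0.942] | turn [-0.0003  0.0001 -0.0009] = 1 x [-0.0003  0.0001 -0.0009]
```

View pics/t2.png

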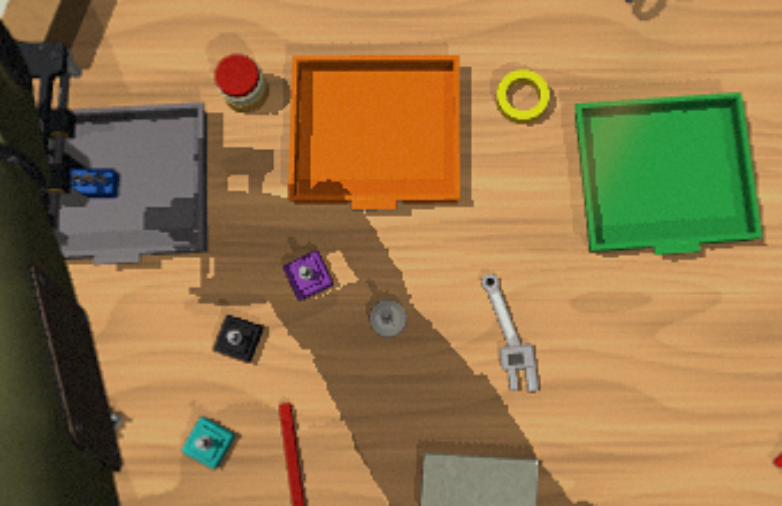

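The view shows the holder (93,182) above the grey tray, with parallax from its height, and the other objects undisturbed. Lowering it now; after the descent I'll turn to the spanner.

```bash
python3 -m creep '0 0 0.8 0 0 0;0 0 0.8 0 0 0;0 0 0.7 0 0 0;0 0 0.3 0 0 0;0 0 0.1 0 0 0;0 0 0.08 0 0 0;0 0 0.05 0 0 0;0 0 0 0 0 0;0 0 0 0 0 0'
python3 plan.py
```

```text
clock: 8.18
eef_pos: [559.4, 287.6, 10.4]
eef_rot: [3.141, -0.0, 1.571]
wrist_force: [0.3, -0.2, -1.4]
finger_gap: 25.8
finger_force: 20.0
t 8.2 pos [559.4 287.6  10.4] yaw [180.  -0.  90.] gap 25.8 F 20.0 wf [ 0.3 -0.2 -1.4]
```

```bash
python3 -m creep '0 0 0.03 0 0 0;0 0 0.02 0 0 0;0 0 0 0 0 0'
python3 -m creep '0 0 0 0 0 0;0 0 0 0 0 0;0 0 0 0 0 0' 0.6
python3 -m creep '0 0 -0.3 0 0 0;0 0 -0.6 0 0 0;0 0 -0.9 0 0 0;0 0 -0.9 0 0 0;0 0 0 0 0 0' 
python3 plan.py "422 -139 118 19.5" "422 -139 3 19.5" "422 -139 118 19.5" "625 287 118 90"
```

```text
clock: 8.55
eef_pos: [559.3, 287.5, 8.5]
eef_rot: [3.142, -0.0, 1.571]
wrist_force: [-3.2, -1.7, 5.0]
finger_gap: 25.5
finger_force: 20.0
clock: 8.93
eef_pos: [559.2, 287.5, 8.0]
eef_rot: [-3.142, 0.0, 1.572]
wrist_force: [-0.1, 0.2, -1.2]
finger_gap: 37.6
finger_force: 0.0
clock: 9.55
eef_pos: [560.5, 288.1, 120.0]
eef_rot: [3.136, -0.002, 1.571]
wrist_force: [0.3, 0.2, 0.2]
finger_gap: 37.9
finger_force: 0.0
t 9.6 pos [560.5 288.1 120. ] yaw [ 1.797e+02 -1.000e-01  9.000e+01] gap 37.9 F 0.0 wf [0.3 0.2 0.2]
shift [-1.0675e+01 -3.4700e+00  6.0000e-03] = 12 x [-0.89  -0.289  0.001] | turn [ 0.001  -0.0017  0.3919] = 8 x [ 0.0001 -0.0002  0.049 ]
shift [ 0.    -0.     2.875] = 3 x [ 0.    -0.     0.958] | turn [0. 0. 0.] = 0 x [0. 0. 0.]
shift [ 0.     0.    -2.875] = 3 x [ 0.     0.    -0.958] | turn [0. 0. 0.] = 0 x [0. 0. 0.]
shift [ 8.339 -8.345 -0.   ] = 12 x [ 0.695 -0.695 -0.   ] | turn [ 0.      0.     -0.3917] = 8 x [ 0.     0.    -0.049]
```

```bash
python3 -m creep '-0.89 -0.289 0 0 0 0;-0.89 -0.289 0 0 0 0;-0.89 -0.289 0 0 0 0;-0.89 -0.289 0 0 0 0;-0.89 -0.289 0 0 0 0;-0.89 -0.289 0 0 0 0;-0.89 -0.289 0 0 0 0;-0.89 -0.289 0 0 0 0;-0.89 -0.289 0 0 0 0;-0.89 -0.289 0 0 0 0;-0.89 -0.289 0 0 0 0;-0.89 -0.289 0 0 0 0;0 0 0 0 0 0.049;0 0 0 0 0 0.049;0 0 0 0 0 0.049;0 0 0 0 0 0.049;0 0 0 0 0 0.049;0 0 0 0 0 0.049;0 0 0 0 0 0.049;0 0 0 0 0 0.049' 0.55
python3 -m creep '0 0 0 0 0 0'
python3 plan.py "422 -139 3.5 19.5"
python3 - <<'E'
from h import *
c=manip.camera("wrist");cv2.imwrite("pics/w2.png",c["color"][:,:,::-1])
c=manip.camera("top");P=cloud(c);g=P[:,60:240].reshape(-1,3)
m=(g[:,0]>530)&(g[:,0]<590)&(g[:,1]>235)&(g[:,1]<340)&(g[:,2]>14)&(g[:,2]<45);q=g[m]
print("bits now",len(q),cv2.minAreaRect(q[:,:2].astype(np.float32)),np.percentile(q[:,2],[30,98]))
E
```

```text
clock: 12.05
eef_pos: [420.5, -139.7, 115.8]
eef_rot: [-3.141, 0.001, 0.335]
wrist_force: [-0.4, -0.6, 0.2]
finger_gap: 42.1
finger_force: 0.0
clock: 12.18
eef_pos: [420.6, -139.7, 115.9]
eef_rot: [-3.141, 0.0, 0.341]
wrist_force: [-0.4, 0.4, -0.8]
finger_gap: 42.4
finger_force: 0.0
t 12.2 pos [ 420.6 -139.7  115.9] yaw [-180.     0.    19.5] gap 42.4 F 0.0 wf [-0.4  0.4 -0.8]
shift [ 0.041 -0.003  2.809] = 3 x [ 0.014 -0.001  0.936] | turn [-0.0001  0.0001  0.0002] = 1 x [-0.0001  0.0001  0.0002]
bits now 297 ((559.6189575195312, 286.61175537109375), (25.74921226501465, 70.893310546875), 0.12383603304624557) [22.50668042 40.76195025]
```

View pics/w2.png

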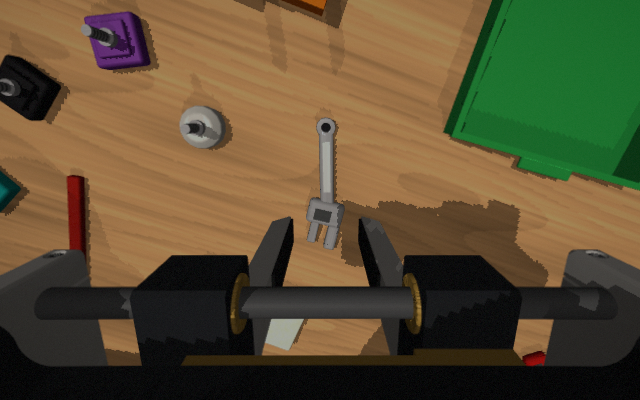

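Holder is on the tray floor at (560,287), upright. The wrist view shows the spanner handle running vertically at u≈327 from v 120 to 198, and its origin (≈(326,184)) is under the grasp point.

```bash
python3 -m creep '0 0 0.8 0 0 0;0 0 0.8 0 0 0;0 0 0.7 0 0 0;0 0 0.35 0 0 0;0 0 0.15 0 0 0;0 0 0 0 0 0' - 25
python3 -m creep '0 0 0 0 0 0;0 0 0 0 0 0;0 0 0 0 0 0;0 0 0 0 0 0;0 0 0 0 0 0' 1 25
python3 -m creep '0 0 -0.15 0 0 0;0 0 -0.4 0 0 0;0 0 -0.8 0 0 0;0 0 -0.8 0 0 0;0 0 -0.8 0 0 0;0 0 0 0 0 0'
python3 plan.py "625 289 120 90" "625 289 8 90"
```

```text
clock: 13.02
eef_pos: [421.0, -139.9, 4.5]
eef_rot: [3.141, -0.0, 0.341]
wrist_force: [-0.0, -0.3, -0.6]
finger_gap: 42.3
finger_force: 0.0
clock: 13.65
eef_pos: [421.1, -140.0, 4.5]
eef_rot: [3.141, -0.001, 0.34]
wrist_force: [-0.6, 0.2, 6.5]
finger_gap: 13.4
finger_force: 25.4
clock: 14.4
eef_pos: [421.6, -140.1, 123.9]
eef_rot: [3.139, -0.003, 0.34]
wrist_force: [-0.0, -0.5, -0.6]
finger_gap: 13.5
finger_force: 25.4
t 14.4 pos [ 421.6 -140.1  123.9] yaw [179.9  -0.2  19.5] gap 13.5 F 25.4 wf [-0.  -0.5 -0.6]
shift [ 8.37  -8.418  0.099] = 12 x [ 0.698 -0.701  0.008] | turn [ 1.200e-03 -3.000e-04 -3.918e-01] = 8 x [ 0.0002 -0.     -0.049 ]
shift [ 0.  -0.   2.8] = 3 x [ 0.    -0.     0.933] | turn [0. 0. 0.] = 0 x [0. 0. 0.]
```

```bash
python3 -m creep '0.698 -0.701 0 0 0 0;0.698 -0.701 0 0 0 0;0.698 -0.701 0 0 0 0;0.698 -0.701 0 0 0 0;0.698 -0.701 0 0 0 0;0.698 -0.701 0 0 0 0;0.698 -0.701 0 0 0 0;0.698 -0.701 0 0 0 0;0.698 -0.701 0 0 0 0;0.698 -0.701 0 0 0 0;0.698 -0.701 0 0 0 0;0.698 -0.701 0 0 0 0;0 0 0 0 0 -0.049;0 0 0 0 0 -0.049;0 0 0 0 0 -0.049;0 0 0 0 0 -0.049;0 0 0 0 0 -0.049;0 0 0 0 0 -0.049;0 0 0 0 0 -0.049;0 0 0 0 0 -0.049'
python3 -m creep '0 0 0 0 0 0;0 0 0 0 0 0'
python3 plan.py "625 289 9 90"
```

```text
clock: 16.9
eef_pos: [623.9, 288.9, 119.8]
eef_rot: [-3.139, 0.001, 1.577]
wrist_force: [0.0, -0.3, -0.7]
finger_gap: 13.6
finger_force: 25.4
clock: 17.15
eef_pos: [624.2, 289.1, 121.1]
eef_rot: [-3.14, 0.0, 1.568]
wrist_force: [0.2, 0.1, -1.1]
finger_gap: 13.4
finger_force: 25.4
t 17.1 pos [624.2 289.1 121.1] yaw [-179.9    0.    89.8] gap 13.4 F 25.4 wf [ 0.2  0.1 -1.1]
shift [-0.     0.023  2.802] = 3 x [-0.     0.008  0.934] | turn [-0.0004  0.0001 -0.0009] = 1 x [-0.0004  0.0001 -0.0009]
```

```bash
python3 -m creep '0 0 0.8 0 0 0;0 0 0.8 0 0 0;0 0 0.7 0 0 0;0 0 0.3 0 0 0;0 0 0.15 0 0 0;0 0 0.05 0 0 0;0 0 0.04 0 0 0;0 0 0.02 0 0 0;0 0 0 0 0 0'
python3 plan.py
```

```text
clock: 18.27
eef_pos: [624.6, 289.2, 8.0]
eef_rot: [3.141, -0.0, 1.571]
wrist_force: [-0.1, -1.0, -2.0]
finger_gap: 13.5
finger_force: 25.4
t 18.3 pos [624.6 289.2   8. ] yaw [180.  -0.  90.] gap 13.5 F 25.4 wf [-0.1 -1.  -2. ]
```

```bash
python3 -m creep '0 0 0.02 0 0 0;0 0 0 0 0 0'
python3 -m creep '0 0 0 0 0 0;0 0 0 0 0 0;0 0 0 0 0 0' 0.65
python3 -m creep '0 0 -0.3 0 0 0;0 0 -0.6 0 0 0;0 0 -0.9 0 0 0;0 0 -0.9 0 0 0;0 0 0 0 0 0' 
python3 plan.py "340 307 118 60" "650 8 118 90"
```

```text
clock: 18.52
eef_pos: [624.6, 289.2, 7.6]
eef_rot: [3.141, -0.0, 1.571]
wrist_force: [-3.6, -1.0, 5.4]
finger_gap: 13.5
finger_force: 25.3
clock: 18.9
eef_pos: [624.4, 289.1, 6.7]
eef_rot: [-3.141, 0.0, 1.571]
wrist_force: [0.8, -0.3, -0.5]
finger_gap: 32.7
finger_force: 0.0
clock: 19.52
eef_pos: [625.8, 289.7, 119.2]
eef_rot: [3.136, -0.002, 1.571]
wrist_force: [0.7, -0.1, 0.1]
finger_gap: 33.1
finger_force: 0.0
t 19.5 pos [625.8 289.7 119.2] yaw [ 1.797e+02 -1.000e-01  9.000e+01] gap 33.1 F 0.0 wf [ 0.7 -0.1  0.1]
shift [ 0.438 -7.144 -0.01 ] = 8 x [ 0.055 -0.893 -0.001] | turn [ 0.0016 -0.0012  0.1669] = 4 x [ 0.0004 -0.0003  0.0417]
shift [-2.599 10.449  0.   ] = 11 x [-0.236  0.95   0.   ] | turn [-0.      0.     -0.1667] = 4 x [-0.      0.     -0.0417]
```

```bash
python3 -m creep '0.055 -0.893 0 0 0 0;0.055 -0.893 0 0 0 0;0.055 -0.893 0 0 0 0;0.055 -0.893 0 0 0 0;0.055 -0.893 0 0 0 0;0.055 -0.893 0 0 0 0;0.055 -0.893 0 0 0 0;0.055 -0.893 0 0 0 0;0 0 0 0 0 0.0417;0 0 0 0 0 0.0417;0 0 0 0 0 0.0417;0 0 0 0 0 0.0417;0 0 0 0 0 0' 0.45
python3 plan.py "340 307 5 60"
python3 - <<'E'
from h import *
c=manip.camera("wrist");cv2.imwrite("pics/w3.png",c["color"][:,:,::-1])
P=cloud(c).reshape(-1,3)
m=(np.hypot(P[:,0]-340,P[:,1]-307)<48)&(P[:,2]>6)&(P[:,2]<40);q=P[m]
print("roller",len(q),cv2.minAreaRect(q[:,:2].astype(np.float32)),q.mean(0))
E
```

```text
clock: 21.15
eef_pos: [338.5, 306.4, 114.7]
eef_rot: [-3.141, 0.001, 1.048]
wrist_force: [-0.5, -0.7, -0.3]
finger_gap: 51.4
finger_force: 0.0
t 21.1 pos [338.5 306.4 114.7] yaw [-180.     0.    60.1] gap 51.4 F 0.0 wf [-0.5 -0.7 -0.3]
shift [0.033 0.025 2.742] = 3 x [0.011 0.008 0.914] | turn [-0.0001  0.0002  0.0003] = 1 x [-0.0001  0.0002  0.0003]
roller 1171 ((340.36273193359375, 307.8077392578125), (63.94545364379883, 23.242158889770508), 61.84758377075195) [340.70164509 308.67479948  22.7054889 ]
```

View pics/w3.png

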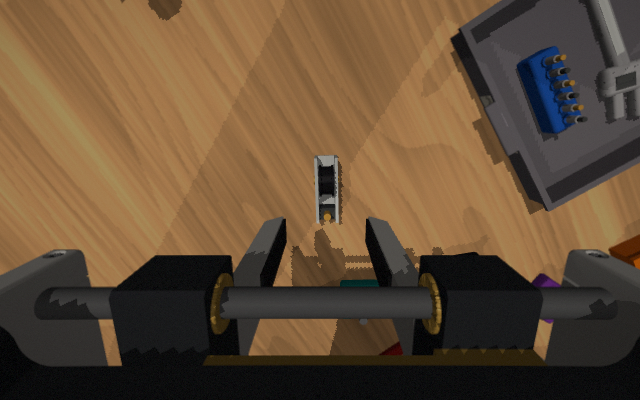

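The roller is at (327,188), aligned between the fingers. The spanner and the holder lie flat and apart in the grey tray.

```bash
python3 -m creep '0.04 0.01 0.8 0 0 0;0 0 0.8 0 0 0;0 0 0.7 0 0 0;0 0 0.3 0 0 0;0 0 0.12 0 0 0;0 0 0 0 0 0' - 20
python3 -m creep '0 0 0 0 0 0;0 0 0 0 0 0;0 0 0 0 0 0;0 0 0 0 0 0;0 0 0 0 0 0' 1 20
python3 -m creep '0 0 -0.15 0 0 0;0 0 -0.4 0 0 0;0 0 -0.8 0 0 0;0 0 -0.8 0 0 0;0 0 -0.8 0 0 0;0 0 0 0 0 0'
python3 plan.py "650 8 120 60" "650 8 8 60"
```

```text
clock: 21.95
eef_pos: [340.1, 308.0, 6.6]
eef_rot: [3.141, -0.001, 1.048]
wrist_force: [0.1, 0.5, -0.1]
finger_gap: 51.8
finger_force: 0.0
clock: 22.58
eef_pos: [340.0, 307.8, 6.3]
eef_rot: [3.141, -0.0, 1.047]
wrist_force: [-1.0, -1.1, 4.3]
finger_gap: 21.9
finger_force: 19.9
clock: 23.32
eef_pos: [340.7, 308.4, 126.8]
eef_rot: [3.14, -0.005, 1.047]
wrist_force: [0.5, 0.2, -1.2]
finger_gap: 21.9
finger_force: 19.9
t 23.3 pos [340.7 308.4 126.8] yaw [179.9  -0.3  60. ] gap 21.9 F 19.9 wf [ 0.5  0.2 -1.2]
shift [-2.642 10.451  0.178] = 11 x [-0.24   0.95   0.016] | turn [ 0.0006 -0.0014  0.0001] = 1 x [ 0.0006 -0.0014  0.0001]
shift [ 0.  -0.   2.8] = 3 x [ 0.    -0.     0.933] | turn [0. 0. 0.] = 0 x [0. 0. 0.]
```

```bash
python3 -m creep '-0.24 0.95 0 0 0 0;-0.24 0.95 0 0 0 0;-0.24 0.95 0 0 0 0;-0.24 0.95 0 0 0 0;-0.24 0.95 0 0 0 0;-0.24 0.95 0 0 0 0;-0.24 0.95 0 0 0 0;-0.24 0.95 0 0 0 0;-0.24 0.95 0 0 0 0;-0.24 0.95 0 0 0 0;-0.24 0.95 0 0 0 0;0 0 0 0 0 0;0 0 0 0 0 0'
python3 -m creep '0 0 0.8 0 0 0;0 0 0.8 0 0 0;0 0 0.7 0 0 0;0 0 0.3 0 0 0;0 0 0 0 0 0;0 0 0 0 0 0'
python3 plan.py
```

```text
clock: 24.95
eef_pos: [648.4, 7.7, 123.2]
eef_rot: [-3.14, 0.001, 1.047]
wrist_force: [0.2, 0.0, -1.4]
finger_gap: 21.8
finger_force: 19.9
clock: 25.7
eef_pos: [649.7, 7.6, 21.5]
eef_rot: [3.14, -0.001, 1.048]
wrist_force: [-0.0, 0.2, -0.8]
finger_gap: 21.9
finger_force: 19.9
t 25.7 pos [649.7   7.6  21.5] yaw [179.9  -0.   60. ] gap 21.9 F 19.9 wf [-0.   0.2 -0.8]
```

```bash
python3 -m creep '0 0 0.15 0 0 0;0 0 0.09 0 0 0;0 0 0.05 0 0 0;0 0 0.03 0 0 0;0 0 0 0 0 0;0 0 0 0 0 0'
python3 plan.py
```

```text
clock: 26.45
eef_pos: [649.1, 7.5, 9.3]
eef_rot: [-3.142, -0.0, 1.048]
wrist_force: [-11.5, 1.4, 19.8]
finger_gap: 21.7
finger_force: 20.0
t 26.4 pos [649.1   7.5   9.3] yaw [-180.   -0.   60.] gap 21.7 F 20.0 wf [-11.5   1.4  19.8]
```

Firm floor contact. Releasing, then going to the black foot.

```bash
python3 -m creep '0 0 0 0 0 0;0 0 0 0 0 0;0 0 0 0 0 0' 0.6
python3 -m creep '0 0 -0.3 0 0 0;0 0 -0.6 0 0 0;0 0 -0.9 0 0 0;0 0 -0.9 0 0 0;0 0 0 0 0 0' 
python3 plan.py "419 153 118 71.7" "419 153 4 71.7"
```

```text
clock: 26.82
eef_pos: [649.1, 7.4, 7.1]
eef_rot: [-3.141, 0.0, 1.047]
wrist_force: [0.4, 0.8, -0.2]
finger_gap: 37.6
finger_force: 0.0
clock: 27.45
eef_pos: [650.5, 7.3, 119.3]
eef_rot: [3.136, -0.003, 1.047]
wrist_force: [1.0, 1.7, -0.4]
finger_gap: 37.5
finger_force: 0.0
t 27.4 pos [650.5   7.3 119.3] yaw [179.7  -0.2  60. ] gap 37.5 F 0.0 wf [ 1.   1.7 -0.4]
shift [ 2.610e-01 -6.834e+00 -2.000e-03] = 7 x [ 0.037 -0.976 -0.   ] | turn [ 0.0018 -0.0007 -0.0649] = 2 x [ 0.0009 -0.0003 -0.0325]
shift [ 0.   -0.    2.85] = 3 x [ 0.   -0.    0.95] | turn [0. 0. 0.] = 0 x [0. 0. 0.]
```

```bash
python3 -m creep '0.037 -0.976 0 0 0 0;0.037 -0.976 0 0 0 0;0.037 -0.976 0 0 0 0;0.037 -0.976 0 0 0 0;0.037 -0.976 0 0 0 0;0.037 -0.976 0 0 0 0;0.037 -0.976 0 0 0 0;0 0 0 0 0 -0.0325;0 0 0 0 0 -0.0325;0 0 0 0 0 0' 0.22
python3 plan.py "419 153 5 71.7"
python3 - <<'E'
from h import *
c=manip.camera("wrist");cv2.imwrite("pics/w4.png",c["color"][:,:,::-1])
P=cloud(c).reshape(-1,3)
m=(np.hypot(P[:,0]-419,P[:,1]-153)<42)&(P[:,2]>6)&(P[:,2]<17);q=P[m]
print("black",len(q),cv2.minAreaRect(q[:,:2].astype(np.float32)),q.mean(0))
E
```

```text
clock: 28.7
eef_pos: [417.3, 152.9, 115.1]
eef_rot: [-3.141, 0.0, 1.251]
wrist_force: [-0.2, -0.1, 1.9]
finger_gap: 73.3
finger_force: 0.0
t 28.7 pos [417.3 152.9 115.1] yaw [-180.     0.    71.7] gap 73.3 F 0.0 wf [-0.2 -0.1  1.9]
shift [0.016 0.04  2.752] = 3 x [0.005 0.013 0.917] | turn [-0.0001  0.0001 -0.0001] = 1 x [-0.0001  0.0001 -0.0001]
black 993 ((418.6234436035156, 152.40655517578125), (42.07948303222656, 41.34996795654297), 70.85982513427734) [419.27899642 155.3379445   14.00344658]
```

View pics/w4.png

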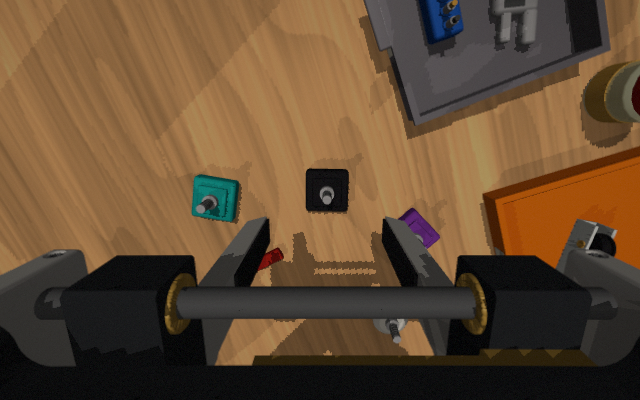

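Black foot is at (327,190), squared up with the fingers. Turquoise (215,198) and purple (418,228) lie outside the finger tracks.

```bash
python3 -m creep '0.01 0.02 0.8 0 0 0;0 0 0.8 0 0 0;0 0 0.7 0 0 0;0 0 0.3 0 0 0;0 0 0.15 0 0 0;0 0 0 0 0 0' - 20
python3 -m creep '0 0 0 0 0 0;0 0 0 0 0 0;0 0 0 0 0 0;0 0 0 0 0 0;0 0 0 0 0 0' 1 20
python3 -m creep '0 0 -0.15 0 0 0;0 0 -0.4 0 0 0;0 0 -0.8 0 0 0;0 0 -0.8 0 0 0;0 0 -0.8 0 0 0;0 0 0 0 0 0'
python3 plan.py "604 -355 122 71.7" "604 -355 22 71.7"
```

```text
clock: 29.5
eef_pos: [418.7, 153.1, 5.7]
eef_rot: [3.141, -0.0, 1.251]
wrist_force: [-0.6, 0.2, 0.4]
finger_gap: 73.4
finger_force: 0.0
clock: 30.12
eef_pos: [418.6, 153.1, 5.5]
eef_rot: [3.141, -0.0, 1.252]
wrist_force: [-0.2, 0.1, 3.6]
finger_gap: 41.7
finger_force: 20.0
clock: 30.88
eef_pos: [419.4, 153.3, 125.3]
eef_rot: [3.138, -0.002, 1.252]
wrist_force: [0.5, -0.1, -1.9]
finger_gap: 41.4
finger_force: 20.0
t 30.9 pos [419.4 153.3 125.3] yaw [ 1.798e+02 -1.000e-01  7.170e+01] gap 41.4 F 20.0 wf [ 0.5 -0.1 -1.9]
shift [-10.619   8.369   0.087] = 14 x [-0.758  0.598  0.006] | turn [ 0.0011 -0.0007  0.0001] = 1 x [ 0.0011 -0.0007  0.0001]
shift [ 0.  -0.   2.5] = 3 x [ 0.    -0.     0.833] | turn [0. 0. 0.] = 0 x [0. 0. 0.]
```

```bash
python3 -m creep '-0.758 0.598 0 0 0 0;-0.758 0.598 0 0 0 0;-0.758 0.598 0 0 0 0;-0.758 0.598 0 0 0 0;-0.758 0.598 0 0 0 0;-0.758 0.598 0 0 0 0;-0.758 0.598 0 0 0 0;-0.758 0.598 0 0 0 0;-0.758 0.598 0 0 0 0;-0.758 0.598 0 0 0 0;-0.758 0.598 0 0 0 0;-0.758 0.598 0 0 0 0;-0.758 0.598 0 0 0 0;-0.758 0.598 0 0 0 0;0 0 0 0 0 0;0 0 0 0 0 0'
python3 -m creep '0 0 0.8 0 0 0;0 0 0.8 0 0 0;0 0 0.7 0 0 0;0 0 0.3 0 0 0;0 0 0 0 0 0;0 0 0 0 0 0'
python3 plan.py
```

```text
clock: 32.88
eef_pos: [602.8, -354.3, 121.9]
eef_rot: [-3.14, -0.001, 1.252]
wrist_force: [0.4, 0.3, -1.1]
finger_gap: 41.8
finger_force: 20.0
clock: 33.62
eef_pos: [603.8, -355.2, 20.8]
eef_rot: [3.14, 0.001, 1.252]
wrist_force: [-0.2, -0.7, -0.9]
finger_gap: 41.9
finger_force: 20.0
t 33.6 pos [ 603.8 -355.2   20.8] yaw [179.9   0.   71.7] gap 41.9 F 20.0 wf [-0.2 -0.7 -0.9]
```

```bash
python3 -m creep '0 0 0.15 0 0 0;0 0 0.09 0 0 0;0 0 0.05 0 0 0;0 0 0.01 0 0 0;0 0 0 0 0 0;0 0 0 0 0 0'
python3 -m creep '0 0 0 0 0 0;0 0 0 0 0 0;0 0 0 0 0 0' 0.35
python3 -m creep '0 0 -0.3 0 0 0;0 0 -0.6 0 0 0;0 0 -0.9 0 0 0;0 0 -0.9 0 0 0;0 0 0 0 0 0' 
python3 plan.py "439.5 -8 118 71.7" "439.5 -8 4 71.7" "439.5 -8 122 71.7" "604 -270 122 71.7"
```

```text
clock: 34.38
eef_pos: [603.2, -355.0, 8.6]
eef_rot: [-3.141, 0.0, 1.252]
wrist_force: [-6.5, 3.4, 11.8]
finger_gap: 41.5
finger_force: 20.0
clock: 34.75
eef_pos: [603.2, -355.0, 7.1]
eef_rot: [-3.141, -0.0, 1.252]
wrist_force: [-0.2, -0.0, -0.4]
finger_gap: 60.7
finger_force: 0.0
clock: 35.38
eef_pos: [604.5, -355.8, 119.7]
eef_rot: [3.136, 0.002, 1.252]
wrist_force: [-0.1, 0.2, -0.4]
finger_gap: 61.3
finger_force: 0.0
t 35.4 pos [ 604.5 -355.8  119.7] yaw [1.797e+02 1.000e-01 7.170e+01] gap 61.3 F 0.0 wf [-0.1  0.2 -0.4]
shift [ 6.962 -6.645 -0.009] = 10 x [ 0.696 -0.664 -0.001] | turn [0.0019 0.0005 0.0001] = 1 x [0.0019 0.0005 0.0001]
shift [ 0.   -0.    2.85] = 3 x [ 0.   -0.    0.95] | turn [0. 0. 0.] = 0 x [0. 0. 0.]
shift [ 0.    0.   -2.95] = 3 x [ 0.     0.    -0.983] | turn [0. 0. 0.] = 0 x [0. 0. 0.]
shift [-4.927  5.961  0.   ] = 8 x [-0.616  0.745  0.   ] | turn [0. 0. 0.] = 0 x [0. 0. 0.]
```

```bash
python3 -m creep '0.696 -0.664 0 0 0 0;0.696 -0.664 0 0 0 0;0.696 -0.664 0 0 0 0;0.696 -0.664 0 0 0 0;0.696 -0.664 0 0 0 0;0.696 -0.664 0 0 0 0;0.696 -0.664 0 0 0 0;0.696 -0.664 0 0 0 0;0.696 -0.664 0 0 0 0;0.696 -0.664 0 0 0 0;0 0 0 0 0 0' 0.25
python3 - <<'E'
from h import *
c=manip.camera("wrist");cv2.imwrite("pics/w5.png",c["color"][:,:,::-1])
P=cloud(c).reshape(-1,3)
m=(np.hypot(P[:,0]-439,P[:,1]+8)<35)&(P[:,2]>6)&(P[:,2]<16);q=P[m]
(x,y),r=cv2.minEnclosingCircle(q[:,:2].astype(np.float32));print("white",len(q),x,y,r,q.mean(0))
E
python3 plan.py "439.5 -8 5 71.7"
```

```text
clock: 36.75
eef_pos: [437.5, -5.9, 115.2]
eef_rot: [-3.141, -0.0, 1.254]
wrist_force: [0.2, -0.1, -1.0]
finger_gap: 70.6
finger_force: 0.0
white 431 439.539306640625 -8.408740997314453 19.832984924316406 [440.52512401  -4.29782012  13.62832654]
t 36.8 pos [438.2  -6.8 115.3] yaw [-180.     0.    71.8] gap 70.5 F 0.0 wf [-0.2  0.3 -0.4]
shift [-0.017  0.041  2.757] = 3 x [-0.006  0.014  0.919] | turn [-0.      0.      0.0006] = 1 x [-0.      0.      0.0006]
```

View pics/w5.png

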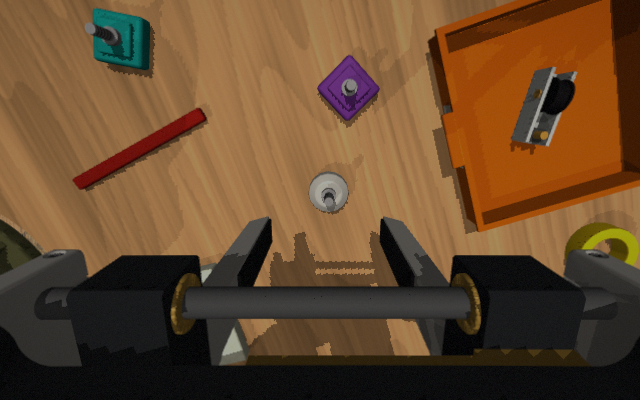

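White foot is at (328,192), clear of the purple one (349,88). The roller lies upright in the orange tray at (545,105).

```bash
python3 -m creep '-0.02 0.02 0.8 0 0 0;0 0 0.8 0 0 0;0 0 0.7 0 0 0;0 0 0.3 0 0 0;0 0 0.16 0 0 0;0 0 0 0 0 0' - 20
python3 -m creep '0 0 0 0 0 0;0 0 0 0 0 0;0 0 0 0 0 0;0 0 0 0 0 0;0 0 0 0 0 0' 1 20
python3 -m creep '0 0 -0.15 0 0 0;0 0 -0.4 0 0 0;0 0 -0.8 0 0 0;0 0 -0.8 0 0 0;0 0 -0.8 0 0 0;0 0 0 0 0 0'
python3 plan.py "604 -270 122 71.7"
```

```text
clock: 37.55
eef_pos: [439.2, -8.6, 5.2]
eef_rot: [3.141, -0.0, 1.251]
wrist_force: [-0.1, 0.9, -0.3]
finger_gap: 70.2
finger_force: 0.0
clock: 38.17
eef_pos: [439.1, -8.4, 5.1]
eef_rot: [3.141, -0.0, 1.252]
wrist_force: [-1.4, 0.7, 3.8]
finger_gap: 38.6
finger_force: 20.0
clock: 38.92
eef_pos: [439.9, -8.5, 125.0]
eef_rot: [3.138, -0.001, 1.252]
wrist_force: [-0.2, -0.2, -0.7]
finger_gap: 38.8
finger_force: 20.0
t 38.9 pos [439.9  -8.5 125. ] yaw [ 1.798e+02 -1.000e-01  7.170e+01] gap 38.8 F 20.0 wf [-0.2 -0.2 -0.7]
shift [-4.921  5.946  0.094] = 8 x [-0.615  0.743  0.012] | turn [ 0.0013 -0.0003  0.0001] = 1 x [ 0.0013 -0.0003  0.0001]
```

```bash
python3 -m creep '-0.615 0.743 0 0 0 0;-0.615 0.743 0 0 0 0;-0.615 0.743 0 0 0 0;-0.615 0.743 0 0 0 0;-0.615 0.743 0 0 0 0;-0.615 0.743 0 0 0 0;-0.615 0.743 0 0 0 0;-0.615 0.743 0 0 0 0;0 0 0 0 0 0;0 0 0 0 0 0'
python3 -m creep '0 0 0.8 0 0 0;0 0 0.8 0 0 0;0 0 0.7 0 0 0;0 0 0.3 0 0 0;0 0 0 0 0 0;0 0 0 0 0 0'
python3 plan.py
```

```text
clock: 40.17
eef_pos: [602.4, -269.2, 121.7]
eef_rot: [-3.14, -0.0, 1.252]
wrist_force: [1.1, -0.0, 0.1]
finger_gap: 38.6
finger_force: 20.0
clock: 40.92
eef_pos: [603.5, -269.9, 20.3]
eef_rot: [3.14, 0.0, 1.252]
wrist_force: [-0.2, 0.3, 0.3]
finger_gap: 38.9
finger_force: 20.0
t 40.9 pos [ 603.5 -269.9   20.3] yaw [179.9   0.   71.7] gap 38.9 F 20.0 wf [-0.2  0.3  0.3]
```

```bash
python3 -m creep '0 0 0.15 0 0 0;0 0 0.09 0 0 0;0 0 0.05 0 0 0;0 0 0.01 0 0 0;0 0 0 0 0 0;0 0 0 0 0 0'
python3 -m creep '0 0 0 0 0 0;0 0 0 0 0 0;0 0 0 0 0 0' 0.4
python3 -m creep '0 0 -0.3 0 0 0;0 0 -0.6 0 0 0;0 0 -0.9 0 0 0;0 0 -0.9 0 0 0;-0.9 0 -0.5 0 0 0;-0.9 0 -0.5 0 0 0;-0.9 0 0 0 0 0;-0.9 0 0 0 0 0;-0.9 0 0 0 0 0;0 0 0 0 0 0;0 0 0 0 0 0' 
python3 plan.py
python3 - <<'E'
from h import *
c=manip.camera("top");cv2.imwrite("pics/t3.png",cv2.resize(c["color"][90:310,120:460,::-1],None,fx=2.3,fy=2.3))
E
```

```text
clock: 41.68
eef_pos: [602.9, -269.9, 8.1]
eef_rot: [-3.142, 0.0, 1.252]
wrist_force: [-7.1, 3.9, 11.2]
finger_gap: 39.0
finger_force: 20.1
clock: 42.05
eef_pos: [602.9, -269.9, 6.7]
eef_rot: [-3.141, 0.0, 1.252]
wrist_force: [0.6, -0.6, 0.3]
finger_gap: 56.1
finger_force: 0.0
clock: 43.42
eef_pos: [546.7, -440.2, 155.4]
eef_rot: [3.141, -0.0, 1.252]
wrist_force: [0.1, 1.2, -0.3]
finger_gap: 56.5
finger_force: 0.0
t 43.4 pos [ 546.7 -440.2  155.4] yaw [180.   -0.   71.7] gap 56.5 F 0.0 wf [ 0.1  1.2 -0.3]
```

View pics/t3.png

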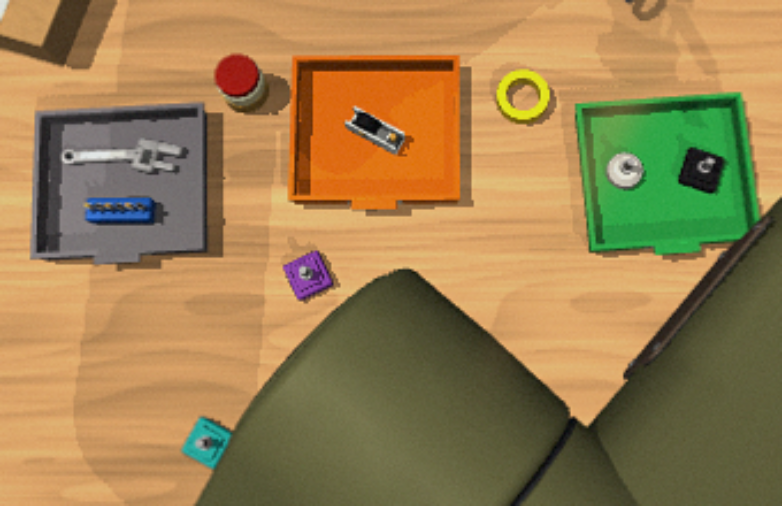

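All five things lie upright and apart, well inside their trays: spanner (120,155) and holder (118,210) in grey, roller (376,130) in orange, white foot (625,170) and black foot (702,168) in green. The jar and tape haven't moved. Handing in.

```bash
python3 -c "
from cell import manip
print(manip.sign_off())"
```

```text
the job is handed in; nothing more can be done
None
```

The job is handed in: the feet are in the green tray, the roller in the orange, and the spanner and bit holder in the grey, each set down on the tray floor, with the tape roll and jar not moved (about 43 s of 120 s used; the hand-in gave no verdict).

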